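# Push the staining rack through the sprung gate of the loading chute

## Robot

A 7-joint arm with a two-finger parallel gripper is mounted at the origin on a cart in front of the work surface, level with it; the furniture and walls round the work are solid. World frame = base frame: x ahead of the robot, y to its left, z up, the work surface at z = 0. Lengths are in mm, angles in rad, forces in N, time in s.
With the tool pointing down it reaches from about 350 to 900 mm from the base axis. Payload 7.2 kg.
Tool frame: the origin (TCP) lies at the very end of the fingers, on their centre line; the grasp point (between the pads) lies 19 mm behind it (env.pinch_z is the distance from the TCP to the grasp point, in mm); z points along the fingers, y is the line along which they close (so a half turn about z gives the same grasp; the last joint's range is limited). The gripper opens to 88 mm and grips with 3 to 60 N. Pads are 20 mm wide; open, the fingers measure 115 mm over their backs; the gripper's body (75 mm by 178 mm) begins 61 mm behind the grasp point.
Start: joints at [-1.309, 0.411, -0.013, 1.596, 0.006, 1.134, -0.082], TCP at [202.418, 591.317, 222.653] pointing down, gripper open.
Joint ranges: [-2.95, 2.95], [-0.29, 1.99], [-1.47, 1.44], [0.14, 2.54], [-1.03, 4.17], [0.13, 1.85], [-2.86, 2.86]. Speed limits (rad/s): [2.39, 2.39, 3.01, 3.01, 3.14, 3.14, 3.14].

## Interface

Orientations are given as a unit quaternion [x, y, z, w].
In Python, from bench import env gives the robot as it stands.
- The arm moves only by the shell command python3 -m crank 'ROWS'. ROWS is a JSON object of lists of equal length, an entry for each row: "grip": the opening in per cent of the stroke, from 0 (shut) to 100 (fully open); "linear": the shift along the tool's x, y, z normalised to -1 to 1, where 1 is 0.5 m, a list of three; "spin": the turn about the tool's z normalised to -1 to 1, where 1 is 2 pi rad. In form: {"grip": [grip, ...], "linear": [[dx, dy, dz], ...], "spin": [spin, ...]}. A call has 1 to 8 rows; each row is the pose to reach, as a shift and turn from the pose commanded when the call began, along the tool's axes at that moment, turning the shorter way round; what a row does not reach only later rows make up. A row lasts 1/12 s, in which the tool goes at most 41.7 mm and 7.16 degrees, less where a joint would pass 70% of its speed; a pose out of reach is approached as far as the arm can. A call with a number of a shift or a turn outside -1 to 1 is refused whole. A call with a gripper value outside its range is refused whole. The fingers move at their own pace and stop on an object; the grip force is fixed at half the most. Time passes only in rows, so rows that repeat a pose let the fingers close. It gives the time, the measured TCP pose, the force, the opening and the grip force at its end, in the units of the state.
- env.read_state(): the state, without advancing time (a new reading comes with each control period).
- env.get_image(name): name is "scene" or "top"; returns the picture (400x640x3 uint8, red, green, blue); there is no depth.
- env.calibration(name): a dict with "camera_matrix" (3x3 intrinsics, pixels), "k1" (the pictures are not rectified: a ray, as slopes to the right and down, at radius r is drawn at 1 + k1 r^2 times it, then the intrinsics apply), "rvec" (rotation vector, rad) and "tvec" (3), from world to camera coordinates, as OpenCV has them. Camera axes: x right, y down, z forward; pixel columns grow to the right and rows downward; lengths in mm; the calibration is good to about 2 mm. A picture is of the moment at which its call begins. calibration takes no time and is no camera call.
- env.job_done(): hands the job in; it is judged then, once.
The state is a dict: "clock": time; "joint_positions": joint angles; "dq": joint speeds; "tau": joint torques, N m; "tool_pos": TCP position; "tool_rot": TCP orientation; "contact_force": force on the tool from outside, world axes, zero at the start; "torque": the same for the moment, N m; "gripper_width": finger opening in mm; "grip_force": force on a finger pad.
Only numpy, scipy, OpenCV 4.12 (cv2) and the standard library are available. Lean on these libraries where they do the work, as an engineer would, in place of code of your own. Each camera call takes 0.05 s, during which the arm holds its last target. There are 200 camera calls.

## Task

Load the wire staining rack into the chute by pushing it only: press the chute's long side bar down with one fingertip so that the hinged gate sinks below the deck, and keep it down while another fingertip pushes the rack from behind, over the gate and fully home against the end stop. Then take the hand away so that the gate springs up behind the rack. Do not lift, carry or tip the rack, do not shove it against the raised gate, and leave the slide box, the staining jar and the dish alone.

Things in the scene. Friction and masses are not known exactly. Their poses are not given: they have to be found in the camera images.
- chute: White loading chute, fixed. Origin: on the worktop under the gate, on the chute's centre line; x = push direction (entry to end stop), y = towards the side with the press bar (nearest the robot), z up. Deck top 54 mm high, x=-180 to +125 mm; inner width 72 mm; walls 4 mm thick, 16 mm above the deck, flaring out before the deck to x=-209. Hinge brackets reach to y=-68, 52 mm high.
- end_stop (a point): Centre of the end stop's inner face at deck level (chute x=+115 mm). The stop is 80 mm wide and rises 37 mm above the deck.
- gate (a joint): Hinge of the sprung gate (axis along the chute's x, at chute y=-60 mm, 44 mm high), rad: 0 = gate up (spring rest), 0.29 = press bar down on its stop. Gate blade and press bar are one rigid steel frame. The blade is wholly below the deck from 0.22 on. The bar takes about 3 N to start and 6 N to hold fully down, and springs back when released.
- blade_top (a point): Middle of the gate blade's top edge. The blade is 6 mm thick (chute x=-3 to +3 mm) and 28 mm wide (chute y=0 to +28 mm); when up it stands 12 mm above the deck in the rack's way.
- press_bar (a point): Top centre of the press bar at chute x=0, moves with the gate. Flat steel strip along the outside of the chute, 28 mm wide, 5 mm thick, chute x=-200 to +50 mm, level along its length; press it anywhere, fingertips slide along it. Up: y=+54, 109 mm high, sloping 0.29 rad down to the chute. Fully down: y=+68, 74 mm high (20 mm above deck, 4 mm above walls), level.
- rack: Wire staining rack on the deck before the gate: basket 94 mm long along the chute (its own y axis, pointing as the chute's x), 66 mm wide, 45 mm high, thin wire bail across its middle up to 106 mm, 0.1 to 0.2 kg. Origin: centre of its underside, 47 mm from each end, starting at chute x=-120 to -65 mm. Home: origin at x=+67.5 mm. Tail past the gate: x above +50 mm.
- slidebox: Closed slide box, 92 x 100 x 37 mm, on the worktop to the right of the chute; origin under its centre. Leave alone.
- jar: Glass staining jar with lid, 62 mm wide, 111 mm high, behind the chute; origin under its centre. Leave alone.
- dish: Petri dish, 61 mm wide, 15 mm high, on the worktop to the left of the chute; origin under its centre. Leave alone.
Not all that is in view belongs to the job. There is more than one size of the rack; the job needs the larger.

How it is judged (in metres and radians):
On the way, in this order (a step that is already met when the one before it is completed fails the run):
1. a finger holds the press bar down, the gate below the deck, with the rack still before the gate (value of joint gate above 0.2 rad and contact force between the fingers and gate above 0.5 N and x of rack in the frame of chute below -0.04 m), for 0.1 s.
2. the rack is right over the gate, the finger still holding the gate down (value of joint gate above 0.2 rad and contact force between the fingers and gate above 0.5 N and x of rack in the frame of chute between -0.01 and 0.035 m), for 0.02 s.
3. the rack's tail is past the gate, the finger still holding the gate down (value of joint gate above 0.2 rad and contact force between the fingers and gate above 0.5 N and x of rack in the frame of chute above 0.049 m), for 0.05 s.
At the end, for the whole second after the job is handed in: The rack stands flat and at rest on the deck, within 6 mm of the end stop (origin 61.5 to 71 mm past the gate), and the gate is up again behind it (joint below 0.03 rad) (x of rack in the frame of chute between 0.0615 and 0.071 m and y of rack in the frame of chute between -0.01 and 0.01 m and z of rack in the frame of chute between 0.05 and 0.058 m and angle between rack's own z axis and vertical below 0.08 rad and linear speed of rack below 0.01 m/s and value of joint gate below 0.03 rad); the robot touches nothing.
It fails at once if the rack is lifted off the deck (z of rack in the frame of chute above 0.07 m).
It fails at once if the rack is tipped (angle between rack's own z axis and vertical above 0.3 rad).
It fails at once if the rack is shoved against the gate (over 6 N) (contact force between rack and gate above 6 N).
It fails at once if the slide box, the staining jar or the dish is moved (over 20 mm) (distance of any of slidebox, jar, dish from where it was at the start of the episode above 0.02 m).
It also fails if it takes over 48 s, if anything falls off the work surface, if the arm or the gripper's body presses on something with over 40 N, if the wrist force passes 120 N, or if a joint passes its speed limit or range.

## Working session

There is one attempt and no reset: what is moved stays moved. The work goes in short steps, Python scripts to look and compute and a shell command to move; the robot and the scene stay as the last step left them, time stands still between calls to the robot, and variables do not carry over. Pictures are saved under pics/ and viewed, at most 10 in all, crops included, and the job is handed in when it is done.

```bash
mkdir -p pics; ls; python3 - <<'E'
from bench import env
import cv2
for n in("scene","top"):
    cv2.imwrite(f"pics/{n}0.png",env.get_image(n)[:,:,::-1]); c=env.calibration(n); print(n,c)
print(env.read_state())
E
```

```text
pics
scene {'camera_matrix': array([[466.19000241,   0.        , 321.81090737],
       [  0.        , 466.19000241, 202.00410754],
       [  0.        ,   0.        ,   1.        ]]), 'k1': -0.13844656854907827, 'rvec': array([ 1.96883153, -1.22616656,  0.57098192]), 'tvec': array([-288.80826698,  373.60758596, 1053.65001304])}
top {'camera_matrix': array([[448.97039648,   0.        , 324.02225559],
       [  0.        , 448.97039648, 205.49450301],
       [  0.        ,   0.        ,   1.        ]]), 'k1': -0.06044445325344183, 'rvec': array([ 2.13695813, -2.16882242,  0.16375193]), 'tvec': array([ -68.73017347,  572.70011402, 1258.10128773])}
{'clock': 0.1, 'joint_positions': array([-1.3091499 ,  0.41181665, -0.01270081,  1.59694691,  0.00556311,
        1.13434662, -0.08219673]), 'dq': array([-0.00024596, -0.003241  , -0.00137655, -0.00142961, -0.00022555,
        0.00143399, -0.0003517 ]), 'tau': array([ 2.55400693e-03, -5.89101934e+01,  6.43706750e-01, -2.91706771e+01,
       -5.37800894e-02,  1.43990899e-02,  4.48378546e-05]), 'tool_pos': array([202.31677027, 590.85291123, 221.90077494]), 'tool_rot': array([ 1.64175790e-01,  9.86430819e-01, -7.36530863e-04, -8.39383329e-05]), 'contact_force': array([ 0.16225361, -0.12199279, -0.51897036]), 'torque': array([ 0.01317703, -0.04901324,  0.03012889]), 'grip_force': 0.0, 'gripper_width': 87.91085326259297}
```

View pics/scene0.png

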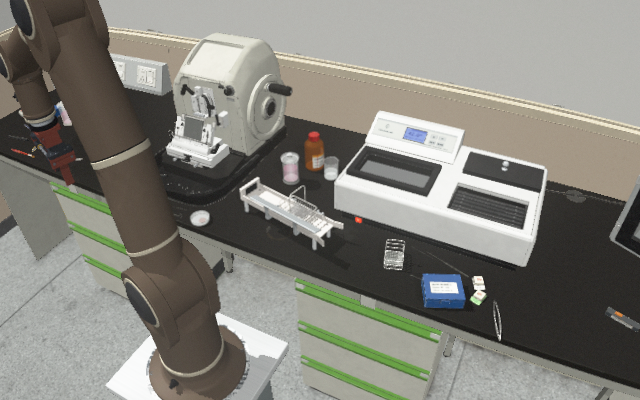

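View pics/top0.png

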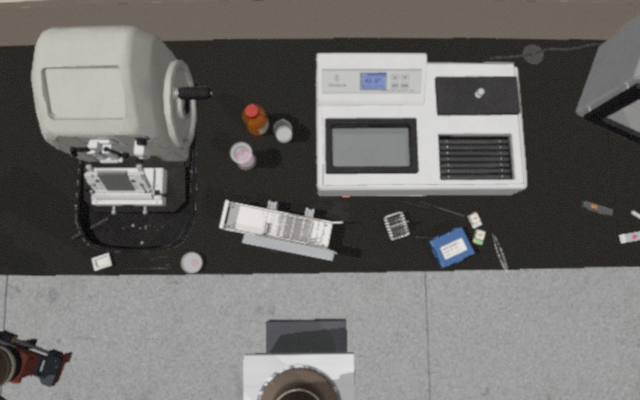

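The scene picture shows the chute at (240–340, 180–245). In the top picture it is at (220–335, 200–260), with the press bar on the near side (245–335, 235–258) and the end stop on the left (228, 213). There are two candidate racks: the one on the chute, around top (300, 228), and a small loose one at top (397, 226). The one on the chute is larger and sits on the deck, so it fits the description. I'll confirm that in an enlarged crop.

```bash
python3 - <<'E'
import cv2,numpy as np
a=cv2.imread("pics/top0.png")[190:270,205:345]; b=cv2.imread("pics/scene0.png")[165:255,225:365]
cv2.imwrite("pics/crop0.png",np.vstack([cv2.resize(x,None,fx=5,fy=5*0.7*(1),interpolation=cv2.INTER_CUBIC) if 0 else cv2.resize(x,(700,int(700/140*x.shape[0]*.7)),interpolation=cv2.INTER_CUBIC) for x in(a,b)]))
E
```

```text
(no output)
```

View pics/crop0.png

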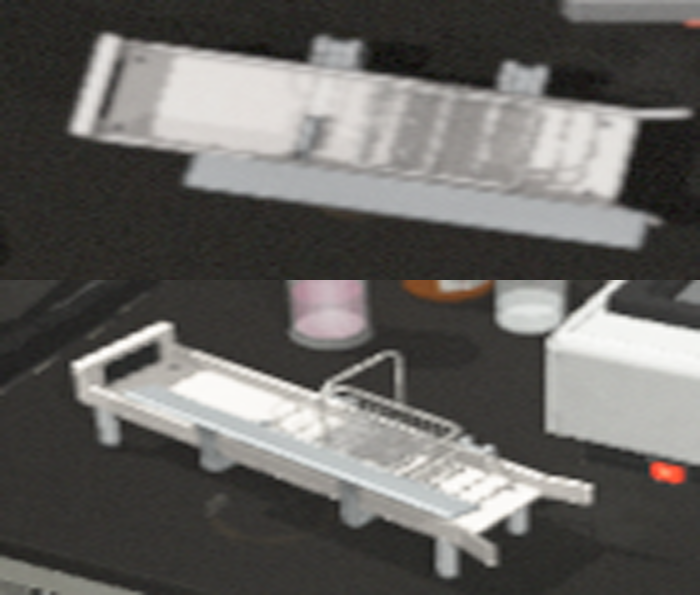

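The crop confirms it: the wire rack with a bail stands on the deck, between the entry on the right and the gate near crop (310, 135). The small loose rack is not the target. Next I'll fit the chute pose by casting rays onto planes at known heights, then rectify the view at deck and rim height to find the rack ends.

```bash
cat > h.py <<'E'
import numpy as np,cv2
from bench import env
def cam(n):
    c=env.calibration(n);K=c["camera_matrix"];R=cv2.Rodrigues(c["rvec"])[0];t=np.array(c["tvec"]).ravel()
    return K,np.array([c["k1"],0,0,0,0.]),R,t,c["rvec"]
def ray(n,uv,z):
    K,d,R,t,_=cam(n)
    p=cv2.undistortPoints(np.array(uv,float).reshape(-1,1,2),K,d).reshape(-1,2)
    D=np.c_[p,np.ones(len(p))]@R; C=-R.T@t
    s=(np.broadcast_to(z,len(p))-C[2])/D[:,2]
    return C+D*s[:,None]
def proj(n,P):
    K,d,R,t,r=cam(n)
    return cv2.projectPoints(np.array(P,float).reshape(-1,1,3),r,t,K,d)[0].reshape(-1,2)
def fit(ch,w):
    a=ch-ch.mean(0);b=w-w.mean(0)
    th=np.arctan2((a[:,0]*b[:,1]-a[:,1]*b[:,0]).sum(),(a*b).sum())
    R=np.array([[np.cos(th),-np.sin(th)],[np.sin(th),np.cos(th)]])
    return th,R,w.mean(0)-R@ch.mean(0)
E
cat > pose.py <<'E'
from h import *
T=[(185,187,50,67.4,113),(642,247,-200,67.4,113),(203,152,50,40.6,105),(122,42,115,-40,91),(92,136,115,40,91),(638,120,-180,-36,54)]
T=np.array(T,float); uv=np.c_[205+T[:,0]/5-.4,190+T[:,1]/3.5-.4]
w=ray("top",uv,T[:,4])
th,R,t=fit(T[:,2:4],w[:,:2]); print(th,t); print((w[:,:2]-T[:,2:4]@R.T-t).round(1))
S=[(460,516,-200,67.4,113),(478,505,-200,40.6,105),(75,370,125,40,91),(170,325,125,-40,91)]
S=np.array(S,float); uv=np.c_[225+S[:,0]/5-.4,165+(S[:,1]-280)/3.5-.4]
w2=ray("scene",uv,S[:,4]); print("scene resid",(w2[:,:2]-S[:,2:4]@R.T-t).round(1))
np.savez("pose.npz",th=th,t=t)
# rectified view in chute plane, 2 px/mm
out=[]
for n,z in(("top",54),("top",99),("scene",99)):
    X,Y=np.meshgrid(np.arange(-220,135,.5),np.arange(-60,60,.5))
    P=np.c_[np.c_[X.ravel(),Y.ravel()]@R.T+t,np.full(X.size,z)]
    m=proj(n,P).astype(np.float32).reshape(X.shape+(2,))
    im=cv2.remap(cv2.imread(f"pics/{n}0.png"),m,None,cv2.INTER_CUBIC)
    for x in range(-200,130,50): cv2.line(im,((x+220)*2,0),((x+220)*2,10),(0,0,255),1)
    cv2.line(im,(0,120),(8,120),(0,0,255),1)
    out.append(im[:200])
cv2.imwrite("pics/rect.png",np.vstack(out))
E
python3 pose.py
```

```text
1.3654612996302995 [518.53357274  83.61766281]
[[-0.6  1.5]
 [ 0.8  0.2]
 [ 0.7 -1.2]
 [-2.  -0.1]
 [ 1.5 -0.8]
 [-0.5  0.4]]
scene resid [[  1.3  -4.6]
 [ -2.    1.9]
 [ -7.2 -10.8]
 [ -4.1 -11.3]]
```

View pics/rect.png

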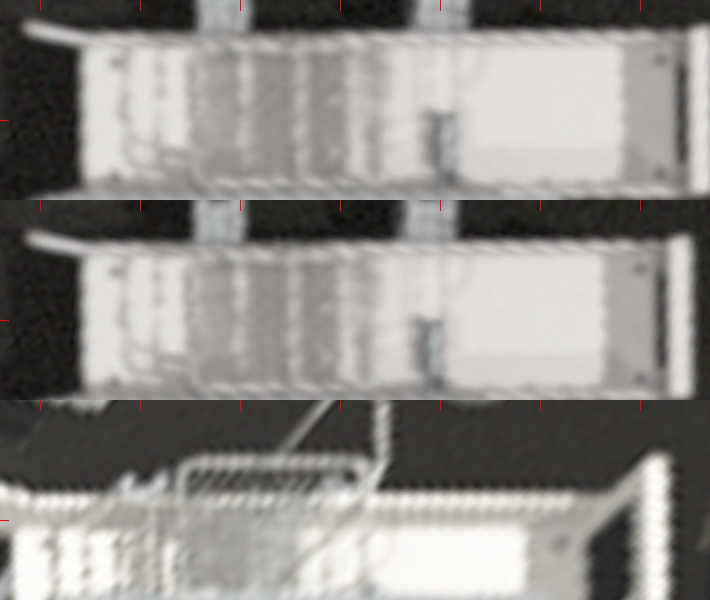

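The rectified view shows the rack's rim from about chute x = -130 to -35, so the origin is near -82. The blade is near x = 0..5 and the stop near 115, so the fitted pose holds to a few mm. The plan uses both fingers at once, with the tool pointing down and its y axis across the chute. One finger presses the bar at y≈+63 while the other, at y≈-5, pushes the rack. I'll come down at x = -183, behind any possible tail position.

```bash
cat > go.py <<'E'
import sys
from h import *
from scipy.spatial.transform import Rotation as Ro
d=np.load("pose.npz");th=float(d["th"]);t=d["t"]
c,s=np.cos(th),np.sin(th);R=np.array([[c,-s],[s,c]])
st=env.read_state();p=np.array(st["tool_pos"]);M=Ro.from_quat(st["tool_rot"]).as_matrix()
print("clock",st["clock"],"chute xyz",(R.T@(p[:2]-t)).round(1),p[2].round(1),"F chute",(R.T@st["contact_force"][:2]).round(1),round(st["contact_force"][2],1),"w",round(st["gripper_width"],1),"q",np.round(st["joint_positions"],2), "toolz", M[:,2].round(3))
if len(sys.argv)>1:
    x,y,z=map(float,sys.argv[1:4])
    g=np.r_[R@[x,y]+t,z]
    ya=np.arctan2(M[1,1],M[0,1]); spin=ya-(th-np.pi/2); spin=(spin+np.pi)%(2*np.pi)-np.pi
    print("linear",(M.T@(g-p)/500).round(4),"spin",round(spin/2/np.pi,4))
E
python3 go.py -183 29 222
```

```text
clock 0.1 chute xyz [432.1 413. ] 221.9 F chute [-0.1 -0.2] -0.5 w 87.9 q [-1.31  0.41 -0.01  1.6   0.01  1.13 -0.08] toolz [-0.    -0.001 -1.   ]
linear [-0.9148 -1.1253  0.0015] spin 0.2302
```

```bash
python3 -m crank '{"grip":[61,61,61,61,61,61,61,61],"linear":[[-0.457,-0.563,0],[-0.457,-0.563,0],[-0.457,-0.563,0],[-0.457,-0.563,0],[-0.457,-0.563,0],[-0.457,-0.563,0],[-0.457,-0.563,0],[-0.457,-0.563,0]],"spin":[0.115,0.115,0.115,0.115,0.115,0.115,0.115,0.115]}'; python3 go.py -183 29 200
```

```text
clock: 0.77
tool_pos: [317.4, 276.4, 222.5]
tool_rot: [0.502, 0.865, -0.0, -0.0]
contact_force: [1.4, -0.5, -0.1]
gripper_width: 53.9
grip_force: 0.0
clock 0.7667 chute xyz [147.7 236.2] 222.5 F chute [-0.2 -1.5] -0.1 w 53.9 q [-1.06  0.05  0.24  2.07 -0.01  1.02 -0.3 ] toolz [-0.  0. -1.]
linear [-0.77   -0.1272  0.0449] spin 0.1151
```

```bash
python3 -m crank '{"grip":[61,61,61,61,61,61,61,61],"linear":[[-0.77,-0.127,0],[-0.77,-0.127,0],[-0.77,-0.127,0],[-0.77,-0.127,0],[-0.77,-0.127,0],[-0.77,-0.127,0],[-0.77,-0.127,0],[-0.77,-0.127,0]],"spin":[0.115,0.115,0.115,0.115,0.115,0.115,0.115,0.115]}'; python3 go.py -183 29 150
```

```text
clock: 1.43
tool_pos: [433.3, -36.2, 222.8]
tool_rot: [0.776, 0.631, 0.0, -0.0]
contact_force: [1.1, -0.0, -0.0]
gripper_width: 53.4
grip_force: 0.0
clock 1.4333 chute xyz [-134.7   59. ] 222.8 F chute [ 0.2 -1.1] -0.0 w 53.4 q [-0.64  0.07  0.66  2.06 -0.05  1.02 -0.16] toolz [ 0.001  0.001 -1.   ]
linear [-0.0967  0.0599  0.1456] spin 0.0001
```

```bash
python3 -m crank '{"grip":[61,61,61,61,61,61],"linear":[[-0.097,0.06,0],[-0.097,0.06,0],[-0.097,0.06,0.1],[-0.097,0.06,0.146],[-0.097,0.06,0.146],[-0.097,0.06,0.146]],"spin":[0,0,0,0,0,0]}'; python3 go.py -183 29 120
python3 - <<'E'
from h import *
a=env.get_image("top")[:,:,::-1][170:270,225:385];b=env.get_image("scene")[:,:,::-1][150:250,225:385]
cv2.imwrite("pics/chk1.png",cv2.resize(np.vstack([a,b]),None,fx=4,fy=3,interpolation=cv2.INTER_CUBIC))
E
```

```text
clock: 1.93
tool_pos: [451.5, -87.9, 149.0]
tool_rot: [0.776, 0.631, -0.002, -0.001]
contact_force: [0.2, 0.3, 0.5]
gripper_width: 53.5
grip_force: 0.0
clock 1.9333 chute xyz [-181.6   30.7] 149.0 F chute [ 0.4 -0.2] 0.5 w 53.5 q [-0.5   0.25  0.69  2.1  -0.21  0.86  0.11] toolz [-0.004 -0.001 -1.   ]
linear [-0.0028  0.0036  0.0579] spin 0.0001
```

View pics/chk1.png

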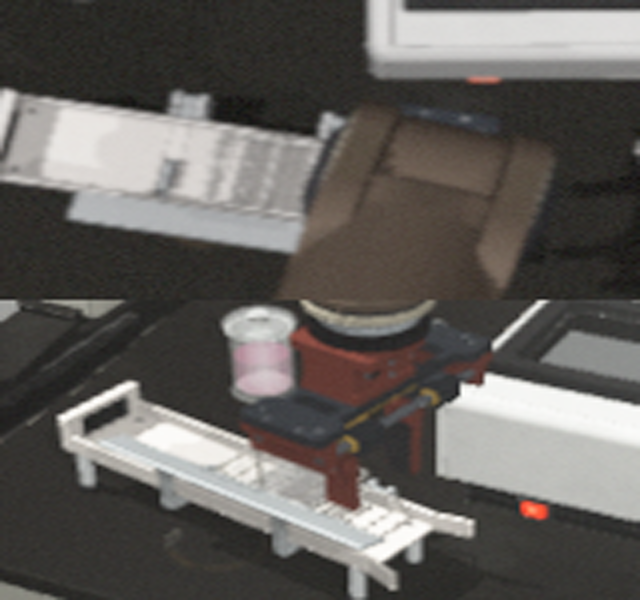

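The near finger (crop 345, 505) is over the bar's entry end. The far finger (415, 470) is behind the rack and over the deck entry. Now I'll press down.

```bash
python3 -m crank '{"grip":[61,61,61,61,61,61],"linear":[[-0.002,0.003,0.04],[-0.002,0.003,0.06],[-0.002,0.003,0.075],[-0.002,0.003,0.09],[-0.002,0.003,0.1],[-0.002,0.003,0.1]],"spin":[0,0,0,0,0,0]}'; python3 go.py -183 29 77
```

```text
clock: 2.53
tool_pos: [453.9, -88.7, 99.3]
tool_rot: [0.775, 0.631, -0.0, -0.0]
contact_force: [-0.6, 1.4, 4.5]
gripper_width: 53.4
grip_force: 1.9
clock 2.5333 chute xyz [-181.9   28.2] 99.3 F chute [1.2 0.9] 4.5 w 53.4 q [-0.44  0.34  0.64  2.14 -0.3   0.75  0.2 ] toolz [-0.001  0.    -1.   ]
linear [-0.0022 -0.0016  0.0446] spin 0.0002
```

Force is 4.5 N up, so the finger is on the bar. Next I'll go down to about 76.

```bash
python3 -m crank '{"grip":[61,61,61,61,61,61],"linear":[[-0.002,-0.001,0.015],[-0.002,-0.001,0.03],[-0.002,-0.001,0.045],[-0.002,-0.001,0.047],[-0.002,-0.001,0.047],[-0.002,-0.001,0.047]],"spin":[0,0,0,0,0,0]}'; python3 go.py -130 29 76
python3 - <<'E'
from h import *
a=env.get_image("top")[:,:,::-1][170:270,225:385];b=env.get_image("scene")[:,:,::-1][150:250,225:385]
cv2.imwrite("pics/chk2.png",cv2.resize(np.vstack([a,b]),None,fx=4,fy=3,interpolation=cv2.INTER_CUBIC))
E
```

```text
clock: 3.03
tool_pos: [452.6, -89.6, 76.4]
tool_rot: [0.776, 0.631, -0.0, -0.001]
contact_force: [-3.5, 1.4, 6.5]
gripper_width: 53.8
grip_force: 3.2
clock 3.0333 chute xyz [-183.    29.2] 76.4 F chute [0.7 3.7] 6.5 w 53.8 q [-0.41  0.38  0.61  2.16 -0.34  0.7   0.24] toolz [-0.002  0.001 -1.   ]
linear [0.106  0.0006 0.0009] spin 0.0002
```

View pics/chk2.png

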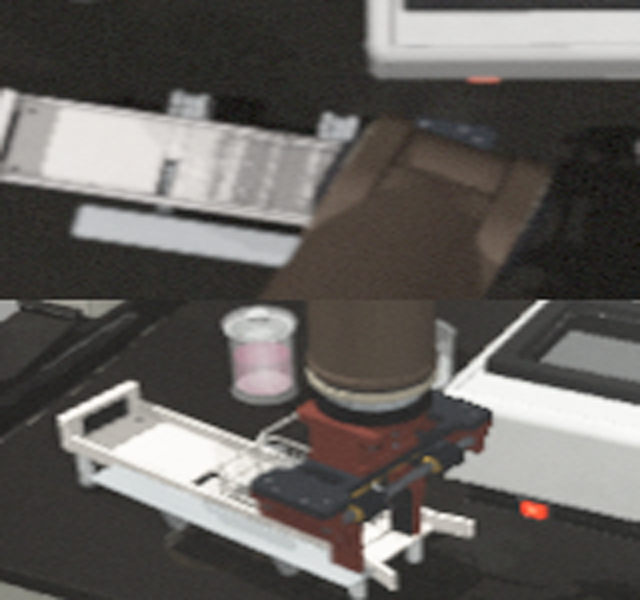

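The bar is down level and the gate has sunk, with 6.5 N upward on the finger. Now I'll push slowly along chute +x (tool +x).

```bash
python3 -m crank '{"grip":[61,61,61,61,61,61,61,61],"linear":[[0.01,0,0.002],[0.02,0,0.002],[0.032,0,0.002],[0.044,0,0.002],[0.056,0,0.002],[0.068,0,0.002],[0.08,0,0.002],[0.092,0,0.002]],"spin":[0,0,0,0,0,0,0,0]}'; python3 go.py 10 29 76
```

```text
clock: 3.8
tool_pos: [463.9, -45.9, 76.2]
tool_rot: [0.776, 0.631, 0.001, 0.001]
contact_force: [-0.1, -3.5, 5.3]
gripper_width: 53.6
grip_force: 2.7
clock 3.8 chute xyz [-138.    27.1] 76.2 F chute [-3.4 -0.6] 5.3 w 53.6 q [-0.5   0.39  0.61  2.15 -0.34  0.69  0.14] toolz [ 0.003 -0.001 -1.   ]
linear [ 2.959e-01 -3.700e-03  1.000e-04] spin 0.0001
```

```bash
python3 -m crank '{"grip":[61,61,61,61,61,61,61,61],"linear":[[0.012,-0.002,0.001],[0.024,-0.002,0.001],[0.036,-0.002,0.001],[0.048,-0.002,0.001],[0.06,-0.002,0.001],[0.072,-0.002,0.001],[0.084,-0.002,0.001],[0.096,-0.002,0.001]],"spin":[0,0,0,0,0,0,0,0]}'; python3 go.py 10 29 76
python3 - <<'E'
from h import *
a=env.get_image("top")[:,:,::-1][170:270,205:365];b=env.get_image("scene")[:,:,::-1][150:250,205:365]
cv2.imwrite("pics/chk3.png",cv2.resize(np.vstack([a,b]),None,fx=4,fy=3,interpolation=cv2.INTER_CUBIC))
E
```

```text
clock: 4.47
tool_pos: [472.7, 0.8, 75.7]
tool_rot: [0.776, 0.631, 0.001, 0.002]
contact_force: [-2.0, -5.2, 6.1]
gripper_width: 53.6
grip_force: 3.7
clock 4.4667 chute xyz [-90.5  27.9] 75.7 F chute [-5.5  0.9] 6.1 w 53.6 q [-0.59  0.4   0.6   2.14 -0.35  0.7   0.04] toolz [ 0.003 -0.002 -1.   ]
linear [ 0.2009 -0.0022 -0.0008] spin -0.0
```

View pics/chk3.png

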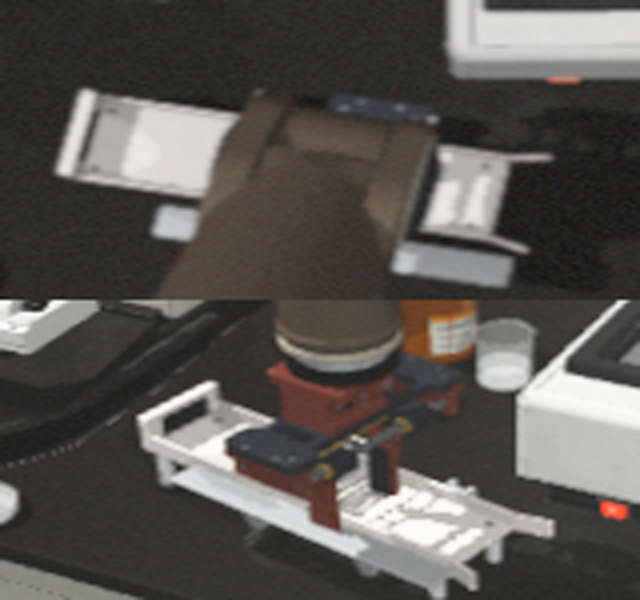

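The rack is being pushed: the deck behind the far finger is clear, and the bar is still down. I'll carry on.

```bash
python3 -m crank '{"grip":[61,61,61,61,61,61,61,61],"linear":[[0.012,-0.002,0],[0.024,-0.002,0],[0.036,-0.002,0],[0.048,-0.002,0],[0.06,-0.002,0],[0.072,-0.002,0],[0.084,-0.002,0],[0.096,-0.002,0]],"spin":[0,0,0,0,0,0,0,0]}'; python3 go.py 10 29 76
```

```text
clock: 5.23
tool_pos: [481.7, 47.9, 75.8]
tool_rot: [0.776, 0.631, 0.001, 0.002]
contact_force: [0.4, -7.2, 6.4]
gripper_width: 53.4
grip_force: 3.7
clock 5.2333 chute xyz [-42.4  28.7] 75.8 F chute [-7.  -1.8] 6.4 w 53.4 q [-0.68  0.41  0.6   2.11 -0.35  0.71 -0.06] toolz [ 0.003 -0.002 -1.   ]
linear [ 0.1048 -0.0005 -0.0006] spin -0.0001
```

```bash
python3 -m crank '{"grip":[61,61,61,61,61,61],"linear":[[0.012,-0.001,0],[0.024,-0.001,0],[0.036,-0.001,0],[0.048,-0.001,0],[0.06,-0.001,0],[0.066,-0.001,0]],"spin":[0,0,0,0,0,0]}'; python3 go.py 10 29 76
```

```text
clock: 5.73
tool_pos: [488.1, 80.8, 75.7]
tool_rot: [0.776, 0.631, 0.001, 0.002]
contact_force: [0.1, -6.0, 6.1]
gripper_width: 53.6
grip_force: 3.8
clock 5.7333 chute xyz [-9.  29.2] 75.7 F chute [-5.9 -1.3] 6.1 w 53.6 q [-0.73  0.43  0.59  2.09 -0.35  0.72 -0.12] toolz [ 0.003 -0.001 -1.   ]
linear [ 0.038   0.0004 -0.0006] spin 0.0
```

```bash
python3 -m crank '{"grip":[61,61,61,61,61],"linear":[[0.006,0,0],[0.012,0,0],[0.018,0,0],[0.024,0,0],[0.026,0,0]],"spin":[0,0,0,0,0]}'; python3 go.py 10 29 76
```

```text
clock: 6.15
tool_pos: [490.6, 93.2, 75.7]
tool_rot: [0.776, 0.631, 0.001, 0.002]
contact_force: [0.3, -6.6, 6.0]
gripper_width: 53.8
grip_force: 3.8
clock 6.15 chute xyz [ 3.7 29.3] 75.7 F chute [-6.4 -1.6] 6.0 w 53.8 q [-0.75  0.44  0.59  2.07 -0.36  0.73 -0.14] toolz [ 0.003 -0.002 -1.   ]
linear [ 0.0126  0.0005 -0.0006] spin -0.0
```

```bash
python3 -m crank '{"grip":[61,61,61],"linear":[[0.004,0,0],[0.008,0,0],[0.01,0,0]],"spin":[0,0,0]}'; python3 go.py 10 29 76
```

```text
clock: 6.4
tool_pos: [491.6, 97.9, 75.7]
tool_rot: [0.776, 0.631, 0.001, 0.002]
contact_force: [1.2, -5.8, 6.1]
gripper_width: 53.3
grip_force: 3.8
clock 6.4 chute xyz [ 8.5 29.2] 75.7 F chute [-5.5 -2.3] 6.1 w 53.3 q [-0.76  0.44  0.59  2.07 -0.36  0.73 -0.15] toolz [ 0.003 -0.002 -1.   ]
linear [ 0.003   0.0005 -0.0005] spin -0.0
```

No stop contact yet. I'll creep forward 2 mm per row until the force rises.

```bash
python3 -m crank '{"grip":[61,61],"linear":[[0.004,0,0],[0.006,0,0]],"spin":[0,0]}'; python3 go.py 14 29 76
```

```text
clock: 6.57
tool_pos: [492.2, 100.8, 75.7]
tool_rot: [0.776, 0.631, 0.001, 0.002]
contact_force: [-0.5, -6.6, 6.0]
gripper_width: 53.8
grip_force: 3.8
clock 6.5667 chute xyz [11.4 29.3] 75.7 F chute [-6.5 -0.8] 6.0 w 53.8 q [-0.76  0.44  0.59  2.07 -0.36  0.73 -0.15] toolz [ 0.003 -0.002 -1.   ]
linear [ 0.0051  0.0005 -0.0005] spin -0.0001
```

```bash
python3 - <<'E'
from h import *
a=env.get_image("top")[:,:,::-1][190:250,205:285];b=env.get_image("scene")[:,:,::-1][165:225,225:305]
cv2.imwrite("pics/chk4.png",cv2.resize(np.vstack([a,b]),None,fx=6,fy=5,interpolation=cv2.INTER_CUBIC))
E
```

```text
(no output)
```

View pics/chk4.png

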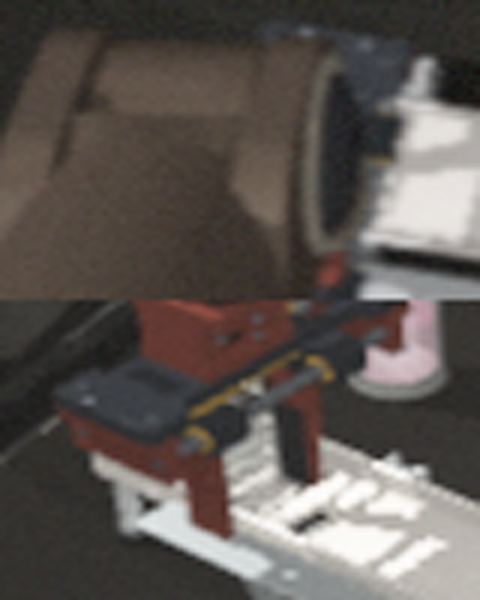

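The rack is right in front of the far finger, but the hand hides the stop. The force is steady, so I'll keep creeping.

```bash
for i in 1; do python3 -m crank '{"grip":[61,61],"linear":[[0.004,0,0],[0.005,0,0]],"spin":[0,0]}'; done; python3 go.py
```

```text
clock: 6.83
tool_pos: [492.3, 101.5, 75.7]
tool_rot: [0.776, 0.63, -0.0, 0.002]
contact_force: [-2.1, -12.2, 8.7]
gripper_width: 54.0
grip_force: 6.8
clock 6.8333 chute xyz [12.2 29.3] 75.7 F chute [-12.4  -0.4] 8.7 w 54.0 q [-0.76  0.44  0.59  2.07 -0.36  0.73 -0.16] toolz [ 0.002 -0.003 -1.   ]
```

```bash
python3 -m crank '{"grip":[61,61],"linear":[[0.004,0,0],[0.005,0,0]],"spin":[0,0]}'; python3 go.py
```

```text
clock: 7.0
tool_pos: [492.4, 101.7, 75.8]
tool_rot: [0.777, 0.629, -0.001, 0.002]
contact_force: [-4.6, -19.1, 14.1]
gripper_width: 53.4
grip_force: 10.4
clock 7.0 chute xyz [12.3 29.3] 75.8 F chute [-19.6   0.6] 14.1 w 53.4 q [-0.77  0.44  0.59  2.06 -0.36  0.73 -0.16] toolz [ 0.001 -0.005 -1.   ]
```

The force rose to 19 N while x stayed at 12.3, so the rack is against the stop. I'll back off with the bar still down, then lift straight up.

```bash
python3 -m crank '{"grip":[61,61,61,61,61,61,61],"linear":[[-0.01,0,0],[-0.025,0,0],[-0.04,0,0],[-0.04,0,-0.03],[-0.04,0,-0.07],[-0.04,0,-0.12],[-0.04,0,-0.18]],"spin":[0,0,0,0,0,0,0]}'; python3 go.py -183 150 250
```

```text
clock: 7.58
tool_pos: [487.4, 87.4, 165.4]
tool_rot: [0.776, 0.631, -0.001, 0.0]
contact_force: [-0.1, 0.3, 0.4]
gripper_width: 53.5
grip_force: 0.0
clock 7.5833 chute xyz [-2.6 31.3] 165.4 F chute [0.3 0.1] 0.4 w 53.5 q [-0.83  0.29  0.67  2.01 -0.23  0.92 -0.24] toolz [-0.001 -0.001 -1.   ]
linear [-0.3609 -0.2377 -0.1687] spin 0.0001
```

```bash
python3 -m crank '{"grip":[61,61,61,61,61,61,61,61],"linear":[[0,0,-0.08],[-0.05,0,-0.16],[-0.15,0,-0.16],[-0.25,0,-0.16],[-0.36,0,-0.16],[-0.42,0,-0.16],[-0.42,0,-0.16],[-0.42,0,-0.16]],"spin":[0,0,0,0,0,0,0,0]}'; python3 go.py
python3 - <<'E'
from h import *
a=env.get_image("top")[:,:,::-1][190:270,205:345];b=env.get_image("scene")[:,:,::-1][165:255,225:365]
cv2.imwrite("pics/chk5.png",cv2.resize(np.vstack([a,b]),(700,600),interpolation=cv2.INTER_CUBIC))
E
```

```text
clock: 8.25
tool_pos: [443.9, -123.1, 245.7]
tool_rot: [0.778, 0.628, 0.001, 0.001]
contact_force: [-0.7, 0.5, 0.1]
gripper_width: 53.5
grip_force: 0.0
clock 8.25 chute xyz [-217.6   30.9] 245.7 F chute [0.3 0.8] 0.1 w 53.5 q [-0.61  0.11  0.86  1.99 -0.09  1.08  0.08] toolz [ 0.002 -0.001 -1.   ]
```

View pics/chk5.png

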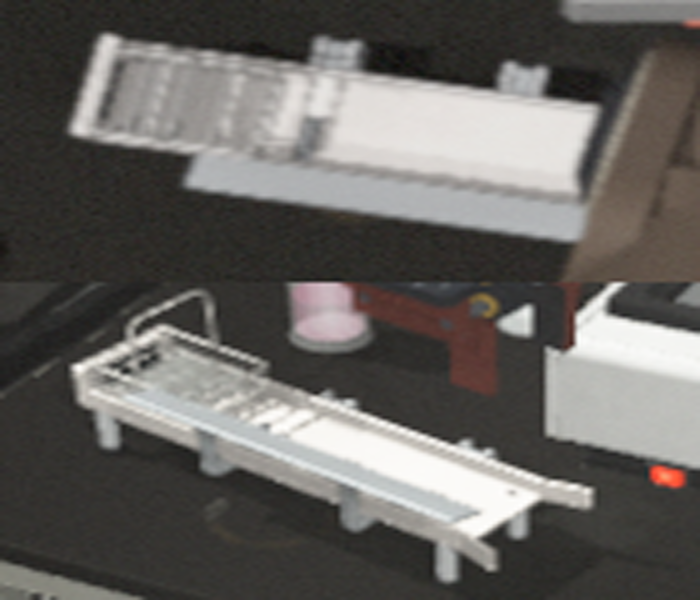

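The rack stands flat and home against the stop (crop 100–290). The gate blade is up behind it at (313, 130), the bar has sprung up, and the hand is clear. Handing in.

```bash
python3 -c "
from bench import env
print(env.job_done())"
```

```text
the job is handed in; nothing more can be done
None
```

I pushed the rack home against the end stop with the bar held down; the last picture shows the gate up behind it and the hand clear. The job was handed in at about 8.3 s, and the hand-in gave no verdict.

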